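# Swap gearbox shafts for inspection

### The job

The gear shaft lying in the inclined rest has been inspected: stand it upright, stem up, in the empty shaft stand, lowering it (not dropping it) until its gear sits on the block, and let go of it. Then draw the taller of the two standing shafts straight up out of its stand and finish while holding it still and level in the gripper, its whole length at least 20 cm above the bench, ready to be looked at. Leave the shorter shaft in its stand and the other things on the bench where they are.

Things in the scene. Friction and masses are not known exactly. Their poses are not given: they have to be found in the camera images.
- shaft_done: Inspected steel shaft, about 0.4 kg, at first in the inclined rest, stem up the slope, axis 55 deg from vertical. Origin: on the axis at the gear's lower face; z along the axis towards the stem's free end. Gear z 0 to 14 mm, dia 48; stem dia 22 from z 14 to 104 mm; journal dia 20, z 0 to -45, end chamfered 3 mm. Grip the stem slantwise (45 deg to its axis) to hold it upright later.
- shaft_tall: Taller standing shaft, steel, about 0.45 kg, upright in its stand at first. Origin: on the axis at the gear's lower face; z along the axis towards the stem's free end. Gear z 0 to 14 mm, dia 48; stem dia 22 from z 14 to 124 mm; journal dia 20, z 0 to -45, end chamfered 3 mm. 
- shaft_short: Shorter standing shaft, steel, upright in its stand; stays there. Origin: on the axis at the gear's lower face; z along the axis towards the stem's free end. Gear z 0 to 14 mm, dia 48; stem dia 22 from z 14 to 64 mm; journal dia 20, z 0 to -45, end chamfered 3 mm. 
- shaft_tall_top (a point): Centre of the free end of the tall shaft's stem, 124 mm from its origin along z.
- shaft_tall_foot (a point): Centre of the journal's end of the tall shaft, 45 mm from its origin along -z.
- stand_empty: Fixed grey block 64 x 64 mm, 55 mm high, with an upright bore, dia 24 mm, 50 mm deep, mouth chamfered 3 mm, in its top's centre; a shaft stands in it journal down, its gear's lower face on the block's top. Origin: centre of its underside; z up. Empty at first.
- stand_empty_hole0 (a point): Centre of the mouth of the empty stand's bore, level with the block's top, 55 mm above the bench; z up.
- stand_tall: Fixed grey block 64 x 64 mm, 55 mm high, with an upright bore, dia 24 mm, 50 mm deep, mouth chamfered 3 mm, in its top's centre; a shaft stands in it journal down, its gear's lower face on the block's top. Origin: centre of its underside; z up. Holds shaft_tall at first.
- stand_short: Fixed grey block 64 x 64 mm, 55 mm high, with an upright bore, dia 24 mm, 50 mm deep, mouth chamfered 3 mm, in its top's centre; a shaft stands in it journal down, its gear's lower face on the block's top. Origin: centre of its underside; z up. Holds shaft_short.
- rest: Fixed aluminium V rest, base 150 x 70 mm, 120 mm high. Origin: centre of underside; y points up the slope. Open above. Shaft origin lies at y -25, z 62 mm. A V block under the journal stops the gear; a second V carries the stem at shaft z 86 to 96 mm; V's reach 22 mm either side of the axis. Between gear and second V the stem is free all round.
- grease_jar: Bystander: white jar with black cap, 60 mm in diameter, 75 mm high. Origin: centre of its underside.
- screwdriver: Bystander: screwdriver with red handle lying on the bench, about 200 mm long along its x axis.
- socket_big: Bystander: steel wrench socket standing on end, 28 mm in diameter, 45 mm high. Origin: centre of its underside.
- socket_small: Bystander: steel wrench socket standing on end, 22 mm in diameter, 40 mm high. Origin: centre of its underside.
There are look-alikes about, which are no part of the job. What is shaped like the shaft_done but green is not meant. Leave any turquoise look-alike of the shaft_tall alone.

How it is judged:
On the way, in this order (a step that is already met when the one before it is completed fails the run):
1. shaft_done stands fully home in the empty stand and is released (horizontal distance between shaft_done and stand_empty_hole0 below 0.005 m and z of shaft_done in the frame of stand_empty_hole0 between -0.004 and 0.003 m and angle between shaft_done's own z axis and vertical below 0.09 rad and contact force between the fingers and shaft_done below 0.1 N and linear speed of shaft_done below 0.02 m/s), for 0.3 s.
2. shaft_tall is drawn up out of its bore: its lower end above 65 mm, still over its stand and within 20 degrees of upright (height (world z) of shaft_tall_foot above 0.065 m and angle between shaft_tall's own z axis and vertical below 0.35 rad and horizontal distance between shaft_tall_foot and stand_tall below 0.08 m).
At the end, for the whole second after the job is handed in: shaft_done upright (5 deg), gear within 3 mm of the empty stand's top, 5 mm off centre at most, released, at rest; shaft_tall gripped and still, within 15 deg of level, both ends over 195 mm up, touching no stand, rest or shaft; shaft_short upright within 10 mm of its start (all of step 1 and height (world z) of each of shaft_tall_foot, shaft_tall_top above 0.195 m and angle between shaft_tall's own z axis and vertical between 1.3108 and 1.8308 rad and contact force between the fingers and shaft_tall above 2 N and linear speed of shaft_tall below 0.03 m/s and angular speed of shaft_tall below 0.2 rad/s and contact force between shaft_tall and shaft_done below 0.1 N and contact force between shaft_tall and shaft_short below 0.1 N and contact force between shaft_tall and stand_empty below 0.1 N and contact force between shaft_tall and stand_tall below 0.1 N and contact force between shaft_tall and stand_short below 0.1 N and contact force between shaft_tall and rest below 0.1 N and distance of shaft_short from where it was at the start of the episode below 0.01 m and angle between shaft_short's own z axis and vertical below 0.12 rad); the arm keeps its last pose, push and grip.
It fails at once if shaft_short is pulled up or knocked out of its place (moved over 15 mm) (distance of shaft_short from where it was at the start of the episode above 0.015 m).
It fails at once if a bystander (jar, screwdriver or socket) is displaced by more than 30 mm (distance of any of grease_jar, screwdriver, socket_big, socket_small from where it was at the start of the episode above 0.03 m).
It fails at once if shaft_done is dropped into the stand: let go while its gear is still more than 20 mm above the block (horizontal distance between shaft_done and stand_empty_hole0 below 0.03 m and z of shaft_done in the frame of stand_empty_hole0 above 0.02 m and contact force between the fingers and shaft_done below 0.02 N).
It fails at once if shaft_tall falls or is laid down: all of it below 100 mm (height (world z) of each of shaft_tall_top, shaft_tall_foot below 0.1 m).
It also fails if it takes over 58 s, if anything falls off the work surface, if the arm or the gripper's body presses on something with over 40 N, if the wrist force passes 120 N, or if a joint passes its speed limit or range.

### The arm

A 6-joint arm with a two-finger parallel gripper is mounted at the origin on the work surface. World frame = base frame: x ahead of the robot, y to its left, z up, the work surface at z = 0. Lengths are in m, angles in rad, forces in N, time in s.
With the tool pointing down it reaches from about 0.35 to 0.875 m from the base axis. Payload 4.2 kg.
Tool frame: the origin (TCP) lies midway between the tips of the shut fingers; the grasp point (between the pads) lies 19 mm behind it; z points along the fingers, y is the line along which they close (so a half turn about z gives the same grasp; the last joint's range is limited). The gripper opens to 87 mm and grips with 3 to 60 N. Pads are 19 mm wide; open, the fingers measure 117 mm over their backs; the gripper's body (75 mm by 190 mm) begins 51 mm behind the grasp point.
Start: joints at [-0.95, 0.385, 0.008, 0, -1.194, -0.259], TCP at [0.221, -0.585, 0.223] pointing down, gripper open.
Joint ranges: [-3.14, 3.14], [-1.21, 2.06], [-1.07, 1.41], [-3.16, 2.05], [-2.99, -0.16], [-3.1, 3.1]. Speed limits (rad/s): [2.79, 2.79, 3.14, 3.14, 3.14, 3.14].

### API

Orientations are given as [roll, pitch, yaw] about the fixed x, y, z axes, in that order (R = Rz(yaw) Ry(pitch) Rx(roll)).
In Python, from cell import goto, move_straight, set_joints, move_gripper, dwell, solve_ik, snapshot, PlanningError, hand_in, masks_of, read_t, read_joints, read_joint_vel, read_joint_efforts, read_eef_pos, read_ee_rot, read_contact_force, read_moment, read_grip_width, read_gripper_force gives the robot as it stands. Calls block until the motion is done:
- goto(position, orientation): joint-space move of the TCP to a pose.
- move_straight(position, ori=None, velocity=0.15, contact_N=None): straight line of the TCP; ori=None keeps the orientation; velocity is the mean speed in m/s. With contact_N (N) it stops when the force on the tool has changed by that much, and returns True; else False.
- set_joints(angles): joint-space move.
- move_gripper(opening, effort=None): finger opening in m; effort is the grip in N (None keeps the last); returns when the fingers have stopped.
- dwell(seconds).
- solve_ik(position, orientation): joint angles nearest the present ones, or None.
- snapshot(name): name is "side" or "top" or "wrist"; returns a dict with "frame" (480x640x3 uint8, red, green, blue), "intrinsics" (3x3 intrinsics, pixels), "view" (4x4, takes a point from world to camera coordinates). Camera axes: x right, y down, z forward; pixel columns grow to the right and rows downward; lengths in m; the calibration is good to about 2 mm. A picture is of the moment at which its call begins. There is no depth.
A pose or a line that the arm cannot do raises PlanningError and nothing moves.
- hand_in(): hands the job in; it is judged then, once.
Trained networks look in the newest picture that a camera, given by its name, has taken for a name from the list of things; names that differ only in an ending like _2 or _b are one class to them, and where a whole thing is asked for, a point or a joint stands for the part that bears it (a point fixed in the world has none). Each returns a list of dicts, best first, with "p" (0 to 1); they miss things now and then, are a little off and sometimes report something else, mostly with a low value. They report only what shows in the picture. A call takes as long as a camera call. They do not tell look-alikes from the thing itself.
- masks_of(camera, name): "region" (480x640 bool, what is visible of it) and "uv" ([column, row] in pixels, amid what is visible of it).
Readings, each from a call of its own:
- read_t(): time.
- read_joints(): joint angles.
- read_joint_vel(): joint speeds.
- read_joint_efforts(): joint torques, N m.
- read_eef_pos(): TCP position.
- read_ee_rot(): TCP orientation.
- read_contact_force(): force on the tool from outside, world axes, zero at the start.
- read_moment(): the same for the moment, N m.
- read_grip_width(): finger opening in m.
- read_gripper_force(): force on a finger pad.
Only numpy, scipy, OpenCV 4.12 (cv2) and the standard library are available. Lean on these libraries where they do the work, as an engineer would, in place of code of your own. Each camera call takes 0.05 s, during which the arm holds its last target. There are 200 camera calls.

## Working session

There is one attempt and no reset: what is moved stays moved. The work goes in short steps, each a Python script; the robot and the scene stay as the last script left them, time stands still between calls to the robot, and variables do not carry over. Pictures are saved under pics/ and viewed, at most 10 in all, crops included, and the job is handed in when it is done.

```bash
mkdir -p pics; ls
python3 - <<'E'
from cell import *
import cv2,numpy as np
for c in ["top","side"]:
    s=snapshot(c); cv2.imwrite(f"pics/{c}0.png",s["frame"][:,:,::-1]); np.savez(f"{c}.npz",**s)
    print(c,s["intrinsics"].round(1).tolist(),s["view"].round(4).tolist())
    for n in ["shaft_done","shaft_tall","shaft_short","stand_empty","stand_tall","stand_short","rest","grease_jar","screwdriver","socket_big"]:
        for d in masks_of(c,n):
            print(n,round(d["p"],2),np.round(d["uv"],1),d["region"].sum())
print(read_t())
E
```

```text
pics
top [[439.1, 0.0, 314.0], [0.0, 439.1, 238.1], [0.0, 0.0, 1.0]] [[0.0261, -0.9995, 0.0152, -0.0294], [-0.9949, -0.0274, -0.0971, 0.6176], [0.0975, -0.0125, -0.9952, 1.0824], [0.0, 0.0, 0.0, 1.0]]
shaft_done 0.96 [286.1 315. ] 607
shaft_done 0.57 [362.5 317.2] 540
shaft_tall 0.65 [311.9 243.3] 268
shaft_tall 0.5 [318.  250.7] 448
shaft_short 0.71 [372.8 228.3] 761
shaft_short 0.66 [250.3 250.2] 263
shaft_short 0.41 [455.8 321.2] 438
stand_empty 0.58 [372.5 226.8] 750
stand_empty 0.2 [454.9 321.3] 430
stand_tall 0.64 [317.3 250.2] 405
stand_short 0.92 [257.  250.3] 455
stand_short 0.42 [373.4 228.3] 738
rest 0.86 [282.6 307.5] 924
grease_jar 0.84 [172.6 249.2] 608
screwdriver 0.67 [452.1 318.9] 459
screwdriver 0.66 [314. 243.] 292
socket_big 0.74 [375.1 228.7] 781
socket_big 0.69 [312.5 240.6] 314
side [[612.7, 0.0, 323.6], [0.0, 612.7, 230.8], [0.0, 0.0, 1.0]] [[-0.9999, -0.0112, 0.009, 0.5806], [-0.0142, 0.7056, -0.7084, 0.0793], [0.0016, -0.7085, -0.7057, 1.2447], [0.0, 0.0, 0.0, 1.0]]
shaft_done 0.94 [395.4 212. ] 741
shaft_done 0.63 [402.  256.5] 608
shaft_done 0.3 [293.5 200.9] 1142
shaft_tall 0.76 [308.5 235.1] 864
shaft_tall 0.73 [261.  254.2] 967
shaft_tall 0.17 [217.9 285.2] 182
shaft_short 0.64 [321.7 294.7] 757
stand_empty 0.93 [292.1 200.9] 1219
stand_tall 0.72 [313.8 259.3] 944
stand_short 0.92 [320. 320.] 1196
rest 0.7 [397.2 292.5] 1926
grease_jar 0.87 [326.8 410.2] 1744
screwdriver 0.82 [384.7 150.3] 356
socket_big 0.59 [228.1 249.6] 308
1.1
```

View pics/top0.png

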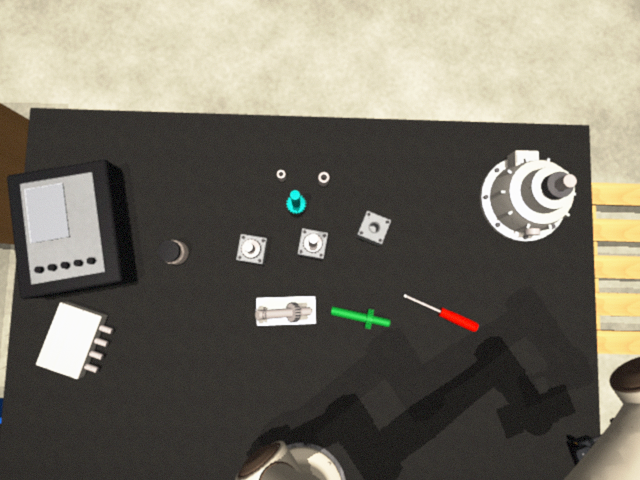

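View pics/side0.png

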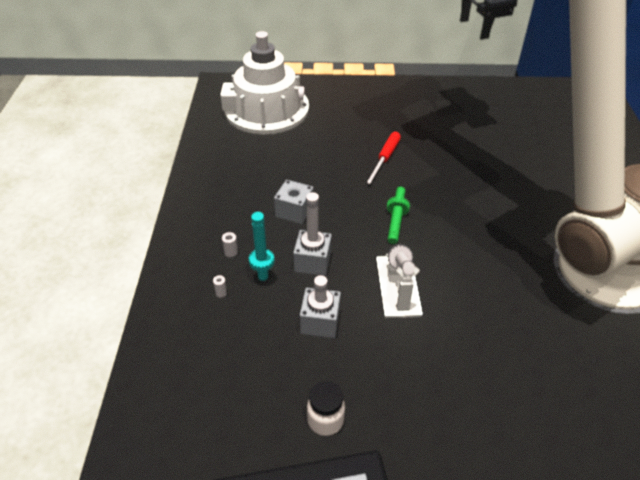

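The top view shows the short-shaft stand at (251,249), the tall-shaft stand at (313,243), the empty stand at (374,228) and the rest at (286,311). The turquoise look-alike is at (295,202) and the green one at (360,317). The side view agrees: empty stand (293,195), tall (312,240), short (320,300), rest (398,285). Next I'll get rough positions and a closer wrist look.

```bash
cat > h.py <<'E'
from cell import *
import cv2,numpy as np
from scipy.spatial.transform import Rotation as R
from scipy.optimize import least_squares
def back(s,uv,z):
    K,V=s["intrinsics"],s["view"]; d=V[:3,:3].T@np.linalg.inv(K)@[uv[0],uv[1],1]; o=-V[:3,:3].T@V[:3,3]
    return o+d*(z-o[2])/d[2]
def proj(s,P):
    P=np.atleast_2d(P); c=P@s["view"][:3,:3].T+s["view"][:3,3]; q=c@s["intrinsics"].T
    return q[:,:2]/q[:,2:]
E
python3 - <<'E'
from h import *
t=np.load("top.npz");s=np.load("side.npz")
for n,a,b,z in [("empty",(374,228),(294,193),.055),("tall gear",(313,243),(313,242),.069),("talltop",(313,237),(312,197),.179),("shorttop",(251,246),(320,281),.119),("rest",(286,311),(400,286),.0),("jar",(175,251),(326,395),.075),("turq",(295,195),(258,216),.12)]:
    print(n,back(t,a,z).round(4),back(s,b,z).round(4))
print(read_joints(),read_eef_pos(),read_ee_rot())
goto([0.47,0.02,0.42],[np.pi,0,read_ee_rot()[2] if 0 else 0])
w=snapshot("wrist");np.savez("wrist0.npz",**w);print(w["view"].round(3).tolist(),w["intrinsics"][0],read_t(),read_eef_pos(),read_ee_rot(),read_joints())
cv2.imwrite("pics/w0.png",w["frame"][:,:,::-1])
E
```

```text
empty [ 0.6451 -0.1612  0.055 ] [ 0.6466 -0.1595  0.055 ]
tall gear [ 0.6022 -0.0103  0.069 ] [6.019e-01 1.000e-04 6.900e-02]
talltop [ 0.6059 -0.0087  0.179 ] [ 0.6036 -0.0085  0.179 ]
shorttop [0.587 0.134 0.119] [0.5863 0.1421 0.119 ]
rest [0.4317 0.0535 0.    ] [0.4292 0.0507 0.    ]
jar [0.5732 0.3223 0.075 ] [0.5738 0.3369 0.075 ]
turq [0.7098 0.0356 0.12  ] [ 0.7075 -0.0178  0.12  ]
[-9.50388833e-01  3.84688369e-01  7.90390531e-03 -1.64830786e-05
 -1.19400847e+00 -2.58624194e-01] [ 0.22124689 -0.58450362  0.22255619] [ 3.14159201e+00  1.56847003e-05 -2.77981542e+00]
[[-0.001, -1.0, -0.0, 0.019], [-0.96, 0.001, 0.281, 0.361], [-0.281, 0.001, -0.96, 0.713], [0.0, 0.0, 0.0, 1.0]] [358.73089399   0.         315.91708093] 3.575 [0.47008649 0.01949154 0.41968331] [ 3.14128119e+00  6.33884484e-04 -1.18963049e-03] [ 3.88013055e-01  3.70652078e-02  3.94967225e-02  4.76396895e-05
 -1.57393250e+00  1.18159387e+00]
```

View pics/w0.png

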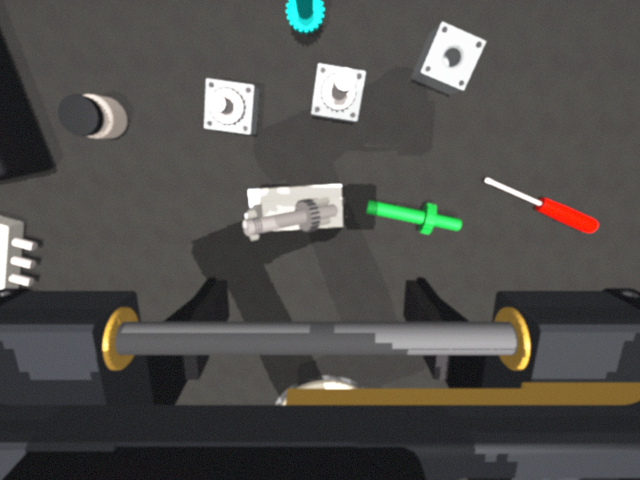

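The wrist view shows the empty bore at (453,57), the tall shaft at (340,92), the short one at (230,105), and the rest at (295,208) with the gear to the right (−y). So the slope rises towards +y. I'll overlay model guesses to refine the poses.

```bash
cat >> h.py <<'E'
def shaft_pts(L):
    th=np.linspace(0,2*np.pi,24)
    return [np.c_[r*np.cos(th),r*np.sin(th),np.full(24,z)]/1000 for r,z in [(10,-45),(24,0),(24,14),(11,14),(11,L)]]
def stand_pts(yaw):
    th=np.linspace(0,2*np.pi,24); q=np.array([[1,1],[1,-1],[-1,-1],[-1,1],[1,1]])*.032
    q=q@np.array([[np.cos(yaw),np.sin(yaw)],[-np.sin(yaw),np.cos(yaw)]])
    return [np.c_[.012*np.cos(th),.012*np.sin(th),np.full(24,.055)],np.c_[q,np.full(5,.055)],np.c_[q,np.zeros(5)]]
A=np.radians(55)
def rest_shaft(x,y,yaw):  # yaw: azimuth of rest's y axis (up-slope)
    u=np.array([np.cos(yaw),np.sin(yaw),0]); d=np.sin(A)*u+np.cos(A)*np.array([0,0,1])
    o=np.array([x,y,.062])-.025*u; ex=np.cross(u,[0,0,1]); Rm=np.c_[ex,np.cross(d,ex),d]
    return o,Rm,u
def crop(s,box,k,curves):
    x0,y0,x1,y1=box; im=np.ascontiguousarray(s["frame"][y0:y1,x0:x1,::-1]); im=cv2.resize(im,None,fx=k,fy=k,interpolation=cv2.INTER_CUBIC)
    for c,col in curves:
        q=(proj(s,c)-[x0,y0]+.5)*k
        cv2.polylines(im,[np.int32(q*8)],False,col,1,cv2.LINE_AA,3)
    return cv2.resize(im,(400,300)) if im.shape[:2]!=(300,400) else im
def mosaic(name,rest,stand,syaw):
    o,Rm,u=rest_shaft(*rest); ex=np.cross(u,[0,0,1])
    cs=[(o+c@Rm.T,(0,0,255)) for c in shaft_pts(104)]
    b=np.array([rest[0],rest[1],0]); cs+=[(np.array([b+i*.035*ex+j*.075*u for i,j in [(1,1),(1,-1),(-1,-1),(-1,1),(1,1)]]),(255,120,0))]
    ss=[(c+[*stand,0],(0,0,255)) for c in stand_pts(syaw)]
    t,s,w=[np.load(f) for f in("top.npz","side.npz","wrist0.npz")]
    m=np.vstack([np.hstack([crop(t,(246,288,326,348-0),5,cs),crop(w,(233,165,353,255),10/3,cs)]),
                 np.hstack([crop(s,(350,240,450,315),4,cs),np.hstack([cv2.resize(crop(w,(410,10,500,110),4,ss),(200,300)),cv2.resize(crop(s,(265,165,325,240),4,ss),(200,300))])])])
    cv2.imwrite(name,m)
E
python3 - <<'E'
from h import *
w=np.load("wrist0.npz"); p=back(w,(453.5,57),.055); print(p, back(w,(340,90),.069))
q=[back(w,u,.055) for u in [(443,22),(487,38),(463,92),(421,78)]]; print(np.mean(q,0),[np.degrees(np.arctan2(*(q[i+1]-q[i])[1::-1])) for i in range(3)])
mosaic("pics/m1.png",(.431,.053,np.radians(90)),(.646,-.160),np.radians(20))
E
```

```text
[ 0.64669585 -0.16516481  0.055     ] [ 0.60447416 -0.01376414  0.069     ]
[ 0.64539292 -0.16515617  0.055     ] [np.float64(-107.3725211672846), np.float64(160.00244682905105), np.float64(73.28317272328862)]
```

View pics/m1.png

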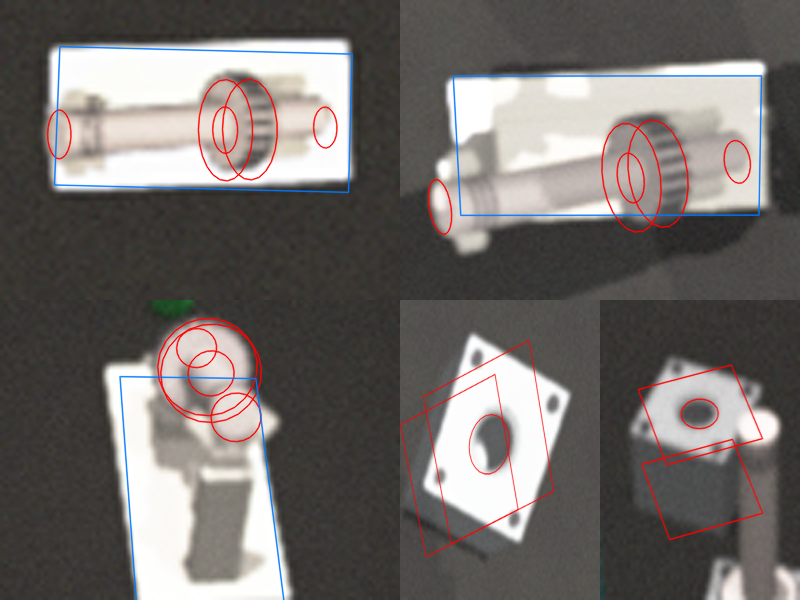

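The overlay mosaic shows the rest turned about +2.5° (its edges tilt relative to my blue base) and about 1.5 mm further in x. The bore circle fits to within about 1 px, and the stand's yaw sign was wrong. I'll check again with corrections and search for IK solutions.

```bash
cat >> h.py <<'E'
REST=(.4325,.052,np.radians(92.7)); HOLE=np.array([.646,-.1615,.055])
def tool(d,h,beta=45,sign=1):
    """tool rotation: closes normal to plane(d,h); approach at 180-beta deg from d, leaning along h. d,h unit & perpendicular"""
    b=np.radians(beta); z=-np.cos(b)*d+np.sin(b)*h; y=sign*np.cross(d,h); return np.c_[np.cross(y,z),y,z]
def rpy(Rm): return R.from_matrix(Rm).as_euler("xyz").tolist()
def tcp(g,Rm,off=.019): return (np.asarray(g)+off*Rm[:,2]).tolist()
ZG=.057
def pick_pose(sign,beta=45):
    o,_,u=rest_shaft(*REST); ez=np.array([0,0,1.]); d=np.sin(A)*u+np.cos(A)*ez; h=-(-np.cos(A)*u+np.sin(A)*ez)
    return o+ZG*d, tool(d,h,beta,sign)
def up_pose(base,zg,az,sign,beta=45):
    return np.asarray(base)+[0,0,zg], tool(np.array([0,0,1.]),np.array([np.cos(az),np.sin(az),0]),beta,sign)
E
python3 - <<'E'
from h import *
mosaic("pics/m2.png",REST,HOLE[:2],np.radians(-17))
for sg in (1,-1):
    g,Rm=pick_pose(sg); print(sg,g.round(3),Rm.round(2).tolist())
    for dz in(0,.15):
        q=solve_ik(tcp(g+[0,0,dz],Rm),rpy(Rm)); print("pick",dz,None if q is None else np.round(q,2))
    for nm,b,zg in(("done",HOLE,ZG),("tall",[.604,-.010,.055],.047)):
      for az in range(-60,121,20):
        r=[]
        for dz in (0,.13):
            g,Rm=up_pose(np.array(b)+[0,0,dz],zg,np.radians(az),sg); q=solve_ik(tcp(g,Rm),rpy(Rm)); r.append(None if q is None else np.round(q,2).tolist())
        print(nm,az,r)
E
```

```text
1 [0.431 0.074 0.095] [[0.05, -1.0, 0.01], [-0.98, -0.05, -0.17], [0.17, 0.0, -0.98]]
pick 0 [ 0.64  0.27 -0.7   0.22 -0.71 -0.77]
pick 0.15 [ 0.64  0.08 -0.47  0.16 -1.13 -0.67]
done -60 [[-0.03, 0.47, -0.76, 1.77, -0.66, 2.04], [0.1, 0.31, -0.64, 1.3, -0.73, 2.49]]
done -40 [None, [-0.16, 0.23, -0.75, 1.87, -0.39, 2.42]]
done -20 [None, None]
done 0 [None, None]
done 20 [[-0.31, 0.44, -0.18, -1.04, -0.53, -0.09], [-0.24, 0.26, -0.13, -0.74, -0.62, -0.49]]
done 40 [[-0.38, 0.51, -0.05, -0.98, -0.85, 0.13], [-0.35, 0.36, 0.04, -0.83, -0.98, -0.14]]
done 60 [[-0.4, 0.6, 0.11, -0.88, -1.14, 0.29], [-0.38, 0.46, 0.21, -0.82, -1.29, 0.09]]
done 80 [[-0.37, 0.7, 0.27, -0.78, -1.4, 0.44], [-0.37, 0.58, 0.38, -0.77, -1.57, 0.27]]
done 100 [[-0.33, 0.79, 0.43, -0.67, -1.64, 0.6], [-0.33, 0.68, 0.56, -0.69, -1.82, 0.46]]
done 120 [[-0.26, 0.87, 0.56, -0.55, -1.83, 0.8], [-0.26, 0.77, 0.7, -0.59, -2.04, 0.66]]
tall -60 [[0.36, 0.47, -0.81, 1.44, -0.78, 1.98], [0.46, 0.3, -0.66, 1.09, -0.92, 2.37]]
tall -40 [None, [0.28, 0.2, -0.83, 1.53, -0.63, 2.39]]
tall -20 [None, None]
tall 0 [None, None]

[... 1482 characters left out ...]
 [[0.36, 0.47, -0.81, 1.44, -0.78, -1.16], [0.46, 0.3, -0.66, 1.09, -0.92, -0.77]]
tall -40 [None, [0.28, 0.2, -0.83, 1.53, -0.63, -0.76]]
tall -20 [None, None]
tall 0 [None, None]
tall 20 [[-0.04, 0.35, -0.36, -1.18, -0.3, 3.02], [0.15, 0.14, -0.41, -0.52, -0.29, 2.22]]
tall 40 [[-0.15, 0.41, -0.27, -1.11, -0.64, -3.02], [-0.07, 0.21, -0.2, -0.84, -0.73, 2.87]]
tall 60 [[-0.19, 0.49, -0.14, -0.99, -0.93, -2.86], None]
tall 80 [[-0.18, 0.57, 0.01, -0.87, -1.19, -2.71], [-0.17, 0.42, 0.11, -0.81, -1.35, -2.92]]
tall 100 [[-0.14, 0.66, 0.15, -0.75, -1.42, -2.57], [-0.14, 0.53, 0.26, -0.74, -1.6, -2.73]]
tall 120 [[-0.08, 0.74, 0.28, -0.62, -1.61, -2.4], [-0.08, 0.62, 0.4, -0.64, -1.81, -2.54]]
```

View pics/m2.png

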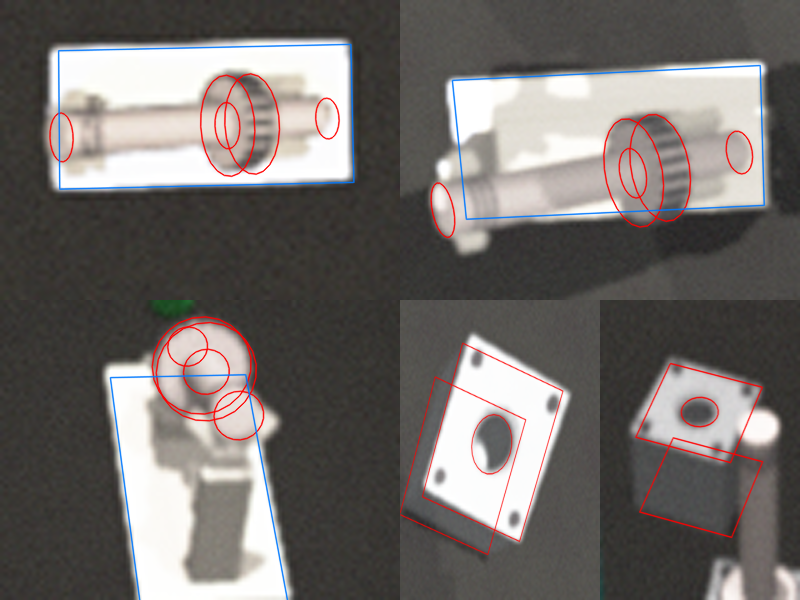

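The corrected overlay fits: the bore and stand match in both views, and the shaft's gear and stem ends are within about 1–2 px. Next I'll plan the waypoints by IK.

Run:
```python
from h import *
f=lambda g,Rm:(lambda q:None if q is None else np.round(q,2).tolist())(solve_ik(tcp(g,Rm),rpy(Rm)))
g,Rm=pick_pose(1)
for dz in(.05,.2,.22): print("pick",dz,f(g+[0,0,dz],Rm))
for az in (40,50,60):
    for b in ([.50,-.16,.27],[.646,-.1615,.235],[.646,-.1615,.12]):
        print("done",az,b,f(*up_pose(b,ZG,np.radians(az),1)))
T=np.array([.604,-.010,.055])
q0=None
for az in (25,30,35):
    az=np.radians(az); h=np.array([np.cos(az),np.sin(az),0])
    for back in(0,.08):
      for dz in(0,.12):
        g,Rm=up_pose(T,.05,az,1); print("tall",np.degrees(az).round(),back,dz,f(g+[0,0,dz]-back*Rm[:,2],Rm))
g,Rm=up_pose(T,.05,np.radians(30),1); qr=np.array(solve_ik(tcp(g+[0,0,.12],Rm),rpy(Rm)))
best=[]
for ax in range(0,360,20):
  for yw in (-60,-30,0,30,60):
    for an in (82,90):
      a=np.radians(ax); Q=R.from_euler("z",yw,degrees=True).as_matrix()@R.from_rotvec(np.radians(an)*np.array([np.cos(a),np.sin(a),0])).as_matrix()@Rm
      for p in ([.45,-.05,.38],[.55,-.05,.40]):
        q=solve_ik(tcp(p,Q),rpy(Q))
        if q is not None: best.append((np.abs(np.array(q)-qr).max(),ax,yw,an,p,np.round(q,2).tolist(),Q[:,2].round(2).tolist()))
best.sort(key=lambda b:b[0]); [print(*b) for b in best[:6]]
print(read_t())
```

```text
pick 0.05 [0.64, 0.19, -0.63, 0.19, -0.86, -0.73]
pick 0.2 [0.64, 0.04, -0.37, 0.15, -1.26, -0.65]
pick 0.22 [0.64, 0.03, -0.34, 0.15, -1.31, -0.64]
done 40 [0.5, -0.16, 0.27] [-0.45, 0.08, -0.12, -0.79, -1.13, -0.16]
done 40 [0.646, -0.1615, 0.235] [-0.34, 0.31, 0.09, -0.78, -1.04, -0.23]
done 40 [0.646, -0.1615, 0.12] [-0.36, 0.43, -0.02, -0.9, -0.91, -0.01]
done 50 [0.5, -0.16, 0.27] [-0.48, 0.14, -0.04, -0.8, -1.29, -0.03]
done 50 [0.646, -0.1615, 0.235] [-0.37, 0.37, 0.18, -0.8, -1.2, -0.1]
done 50 [0.646, -0.1615, 0.12] [-0.38, 0.48, 0.06, -0.88, -1.06, 0.1]
done 60 [0.5, -0.16, 0.27] [-0.48, 0.2, 0.03, -0.8, -1.42, 0.09]
done 60 [0.646, -0.1615, 0.235] [-0.38, 0.42, 0.26, -0.8, -1.36, 0.01]
done 60 [0.646, -0.1615, 0.12] [-0.39, 0.53, 0.15, -0.85, -1.21, 0.19]
tall 25.0 0 0 [-0.08, 0.35, -0.34, -1.16, -0.39, -0.06]
tall 25.0 0 0.12 [0.07, 0.16, -0.34, -0.69, -0.41, -0.65]
tall 25.0 0.08 0 [-0.09, 0.19, -0.42, -0.99, -0.44, -0.24]
tall 25.0 0.08 0.12 [0.04, 0.01, -0.37, -0.59, -0.52, -0.75]
tall 30.0 0 0 [-0.11, 0.37, -0.32, -1.15, -0.47, 0.01]
tall 30.0 0 0.12 [0.01, 0.18, -0.
[... 344 characters left out ...]
, 0.07, -0.25, -0.75, -0.75, -0.42]
0.8453905059143259 40 -60 90 [0.45, -0.05, 0.38] [-0.75, -0.13, -0.51, -1.6, -1.17, -1.33] [0.9, 0.43, -0.12]
0.8857616182295831 40 -60 90 [0.55, -0.05, 0.4] [-0.57, -0.01, -0.35, -1.64, -1.0, -1.37] [0.9, 0.43, -0.12]
0.9006121768586568 40 -60 82 [0.45, -0.05, 0.38] [-0.65, -0.18, -0.47, -1.48, -1.04, -1.39] [0.89, 0.4, -0.22]
0.9330017861069348 40 -30 82 [0.55, -0.05, 0.4] [-0.56, 0.18, -0.06, -1.37, -1.46, -1.37] [0.57, 0.79, -0.22]
0.9445376456628001 20 -30 82 [0.55, -0.05, 0.4] [-0.66, 0.13, -0.32, -1.72, -1.33, -0.87] [0.81, 0.59, 0.02]
0.9557055263511589 40 -60 82 [0.55, -0.05, 0.4] [-0.48, -0.05, -0.31, -1.49, -0.88, -1.44] [0.89, 0.4, -0.22]
3.575
```

Run:
```python
from h import *
g,Rm=pick_pose(1)
goto(tcp(g-.11*Rm[:,2],Rm),rpy(Rm)); move_gripper(.07)
print(move_straight(tcp(g,Rm),rpy(Rm),.12,contact_N=12),read_eef_pos(),tcp(g,Rm),read_t())
for c in["side","top"]:
    s=snapshot(c); np.savez("a.npz",**s)
    x0,y0=(330,190) if c=="side" else (230,270)
    im=s["frame"][y0:y0+150,x0:x0+100,::-1]
    cv2.imwrite(f"pics/p_{c}.png",im)
a=[cv2.resize(cv2.imread(f"pics/p_{c}.png"),None,fx=4,fy=4,interpolation=2) for c in("side","top")]
cv2.imwrite("pics/p1.png",np.hstack(a))
print(read_contact_force())
```

```text
False [0.43212496 0.07074553 0.07645804] [0.4316336016171745, 0.07037193333928234, 0.07598250956477767] 6.9417
[-0.84191947 -0.56758945  0.56407982]
```

View pics/p1.png

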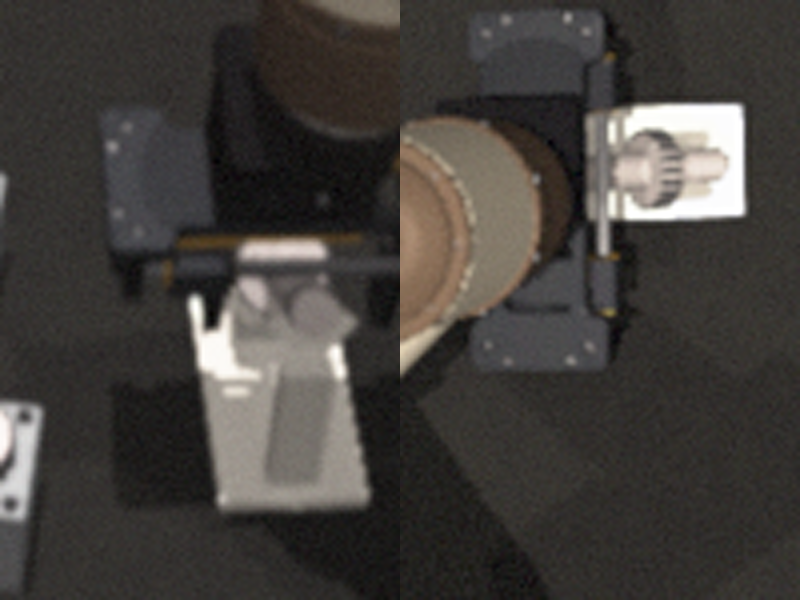

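Side and top crops show the gripper straddling the stem with no contact and the gear free. Now grip and lift.

Run:
```python
from h import *
g,Rm=pick_pose(1)
move_gripper(0.0,60); print("w",read_grip_width(),read_gripper_force(),read_contact_force())
move_straight(tcp(g+[0,0,.20],Rm),rpy(Rm),.15); print(read_grip_width(),read_contact_force(),read_moment(),read_t())
g,Rm=up_pose([.50,-.16,.27],ZG,np.radians(50),1); goto(tcp(g,Rm),rpy(Rm))
g,Rm=up_pose([*HOLE[:2],.235],ZG,np.radians(50),1); goto(tcp(g,Rm),rpy(Rm))
g,Rm=up_pose([*HOLE[:2],.112],ZG,np.radians(50),1); move_straight(tcp(g,Rm),rpy(Rm),.12)
dwell(.2);print(read_eef_pos(),tcp(g,Rm),read_t(),read_grip_width(),read_contact_force())
o=np.array([*HOLE[:2],.112])
cs=[(c+o,(0,0,255)) for c in shaft_pts(104)]+[(c+[*HOLE[:2],0],(255,120,0)) for c in stand_pts(np.radians(-17))]
t=snapshot("top");s=snapshot("side");np.savez("t2.npz",**t);np.savez("s2.npz",**s)
cv2.imwrite("pics/c1.png",np.hstack([cv2.resize(crop(x,b,4,k),(400,600)) for x,b,k in[(s,(245,115,345,265),cs),(s,(245,115,345,265),[])]]))
```

```text
w 0.02082593117849897 59.95379000902176 [ 4.15254561 -1.53452297 -1.05512682]
0.020506432431820334 [ 0.36293231 -0.36081661 -3.20252905] [ 0.5903679   0.15431097 -0.00772155] 9.4083
[ 0.65493411 -0.15126403  0.15649303] [0.6546358700757688, -0.15120817081202567, 0.1555649711574556] 12.5833 0.020760013949729345 [-0.6123958   1.0747261  -2.54882105]
```

View pics/c1.png

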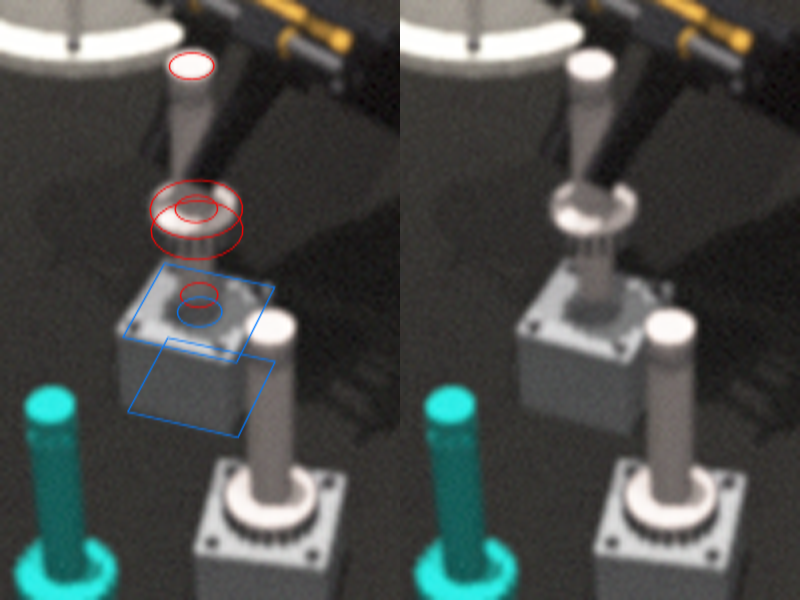

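The side crop shows the shaft upright. Its top (590,65) and gear match the model, and the journal is centred over the bore. Now lower it with a contact guard.

Run:
```python
from h import *
g,Rm=up_pose([*HOLE[:2],.050],ZG,np.radians(50),1)
c=move_straight(tcp(g,Rm),rpy(Rm),.03,contact_N=10); p=np.array(read_eef_pos())
print(c,"shaft z-hole ~",(p-tcp(g,Rm)-[0,0,.005]).round(4),read_contact_force(),read_moment(),read_grip_width(),read_t())
s=snapshot("side");np.savez("s3.npz",**s)
o=np.array([*HOLE[:2],.055]); cs=[(x+o,(0,0,255)) for x in shaft_pts(104)]
cv2.imwrite("pics/c2.png",np.hstack([cv2.resize(crop(s,(245,115,345,265),4,k),(400,600)) for k in(cs,[])]))
```

```text
True shaft z-hole ~ [ 0.0003 -0.0001 -0.    ] [-0.63819987 -0.95784331  4.60061208] [-0.61722557  0.72907811  0.02133185] 0.02090254745025004 14.425
```

View pics/c2.png

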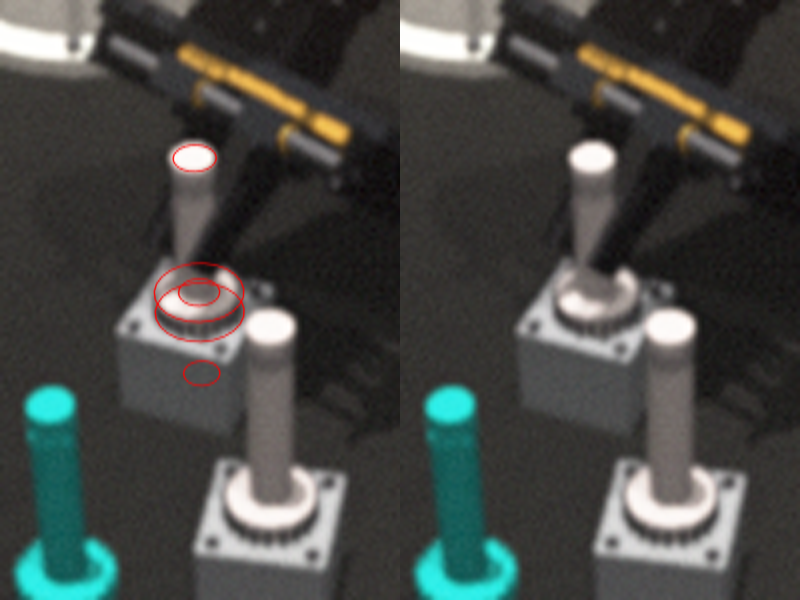

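The shaft is home: contact came at the expected height and the gear sits on the block. Release it, retreat and approach the tall shaft.

Run:
```python
from h import *
move_gripper(.06,60); dwell(.4); p=np.array(read_eef_pos()); Rm=up_pose(HOLE,ZG,np.radians(50),1)[1]
move_straight((p-.11*Rm[:,2]).tolist(),None,.15); move_straight((p-.11*Rm[:,2]+[0,0,.10]).tolist(),None,.2)
T=np.array([.6045,-.009,.055]); g,Rm=up_pose(T,.05,np.radians(30),1)
goto(tcp(g-.16*Rm[:,2],Rm),rpy(Rm)); print(read_t())
s=snapshot("side");t=snapshot("top"); np.savez("s4.npz",**s)
print(move_straight(tcp(g,Rm),rpy(Rm),.12,contact_N=12),np.array(read_eef_pos())-tcp(g,Rm),read_contact_force(),read_t())
s5=snapshot("side")
cs=[(x+HOLE,(0,0,255)) for x in shaft_pts(104)]+[(x+T,(0,0,255)) for x in shaft_pts(124)]
cv2.imwrite("pics/d1.png",np.hstack([cv2.resize(crop(x,(245,115,345,265),4,k),(400,600)) for x,k in((s,cs),(s5,[]))]))
```

```text
18.1333
False [-2.04686038e-05 -2.07988095e-04  6.78668585e-04] [0.19800301 0.14687656 0.82663694] 19.7167
```

View pics/d1.png

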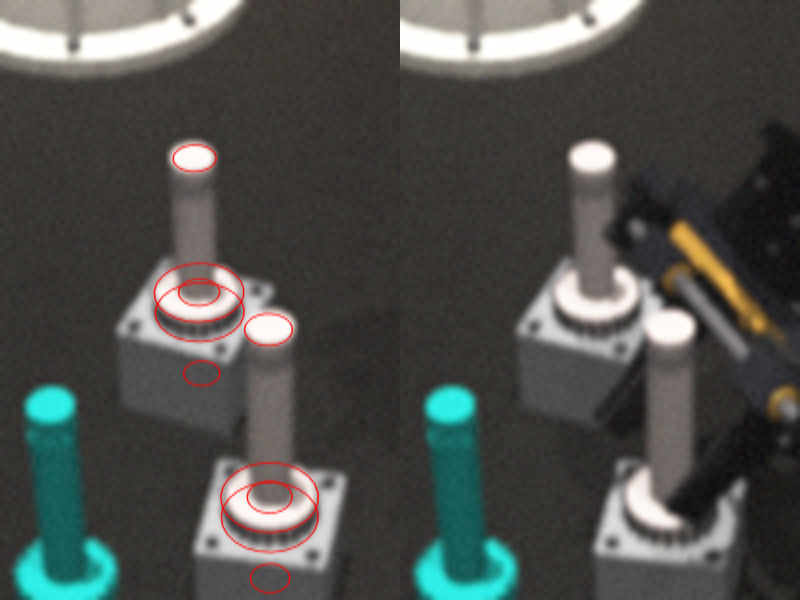

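Left crop: shaft_done stands upright and free, matching the model at home. Right crop: the fingers straddle the tall stem at (690,480) above its gear. Grip and draw it up.

Run:
```python
from h import *
T=np.array([.6045,-.009,.055]); g,Rm=up_pose(T,.05,np.radians(30),1)
move_gripper(0.0,60); print(read_grip_width(),read_gripper_force(),read_contact_force())
move_straight(tcp(g+[0,0,.13],Rm),rpy(Rm),.1); print(read_grip_width(),read_contact_force(),read_t())
a=np.radians(40)
Q=R.from_euler("z",-60,degrees=True).as_matrix()@R.from_rotvec(np.pi/2*np.array([np.cos(a),np.sin(a),0])).as_matrix()
print("d",(Q@[0,0,1]).round(2))
p=[.50,-.05,.42]; q=solve_ik(tcp(p,Q@Rm),rpy(Q@Rm)); print(q)
goto(tcp(p,Q@Rm),rpy(Q@Rm)); dwell(.5)
print(read_grip_width(),read_gripper_force(),read_contact_force(),np.array(read_eef_pos())-tcp(p,Q@Rm),read_t())
s=snapshot("side");o=np.array(p)-.05*Q[:,2]
cs=[(o+x@Q.T,(0,0,255)) for x in shaft_pts(124)]+[(x+HOLE,(0,0,255)) for x in shaft_pts(104)]
im=np.ascontiguousarray(s["frame"][:,:,::-1])
for c,col in cs: cv2.polylines(im,[np.int32(proj(s,c)*8)],False,col,1,cv2.LINE_AA,3)
cv2.imwrite("pics/e1.png",im)
```

```text
0.02020620187359984 60.00266784802079 [ 0.53762931 -0.63852639  0.46923544]
0.019910207977418447 [-0.27581066  0.2398203  -5.47964126] 21.9833
d [-0.34 -0.94  0.  ]
[-0.62413556 -0.1181058  -0.3874408  -1.5809878  -1.0546174  -1.45445779]
0.01993440220281548 60.00367779750377 [-0.3784265   0.56276543 -5.98969959] [ 0.00014979  0.00025715 -0.00031237] 23.375
```

View pics/e1.png

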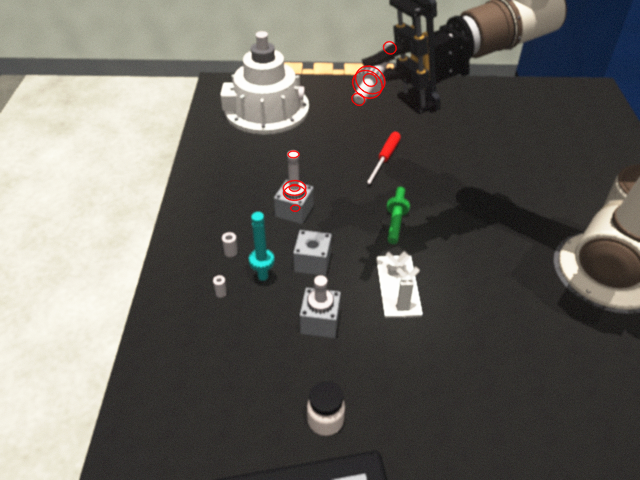

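The side view shows shaft_done upright in its stand (294,190), and the tall shaft's stand empty. The tall shaft is held level at about 0.42 m with its gear at (369,82), on the model, and everything else is in place.

```bash
python3 -c "
from cell import *
print(max(map(abs,read_joint_vel())),read_gripper_force()); print(hand_in())"
```

```text
0.005031089051591078 60.00349388457835
the job is handed in; nothing more can be done
None
```

The job is handed in at about 23 s: shaft_done stands released in the formerly empty stand with its gear on the block, and shaft_tall is held still and level at about 0.42 m; no verdict came back, but the last side view showed shaft_short and the bystanders where they started.

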